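# Slide the aluminium pulley onto the work mat

### The arm

A 6-joint arm with a two-finger parallel gripper is mounted at the origin on the work surface. World frame = base frame: x ahead of the robot, y to its left, z up, the work surface at z = 0. Lengths are in m, angles in rad, forces in N, time in s.
With the tool pointing down it reaches from about 0.35 to 0.975 m from the base axis. Payload 17.4 kg.
Tool frame: the origin (TCP) lies at the very end of the fingers, on their centre line; the grasp point (between the pads) lies 19 mm behind it; z points along the fingers, y is the line along which they close (so a half turn about z gives the same grasp; the last joint's range is limited). The gripper opens to 85 mm and grips with 20 to 120 N. Pads are 22 mm wide; open, the fingers measure 114 mm over their backs; the gripper's body (76 mm by 85 mm) begins 54 mm behind the grasp point. The pads swing forward as they close: fully open they stand 13 mm farther back than shut.
Start: joints at [1.171, 0.116, 1.442, -0, 1.584, -0.038], TCP at [0.239, 0.631, 0.205] pointing down, gripper open.
Joint ranges: [-2.83, 2.83], [-0.83, 2.19], [0.07, 2.5], [-1.14, 4.28], [0.01, 3], [-2.97, 2.97]. Speed limits (rad/s): [1.89, 1.89, 2.22, 3.14, 3.14, 3.14].

### API

Orientations are given as a rotation vector (axis times angle).
In Python, from cell import telemetry, viewer, workorder gives the robot as it stands.
- The arm moves only by the tool carry_out, never from a script. Its argument "plan" is a list of rows, each an object with "claw": the closure, from 0 (fully open) to 1 (shut); "translation": the shift along the tool's x, y, z in mm, a list of three; "angular": the turn, a rotation vector about the tool's x, y, z in degrees, a list of three. A call has exactly 10 rows; each row shifts and turns the commanded pose from where the row before left it, along the tool's axes as they then stand; what a row does not reach is not made up. A row lasts 1/8 s, in which the tool goes at most 62.5 mm and 10.7 degrees, less where a joint would pass 70% of its speed; a pose out of reach is approached as far as the arm can. A call is refused whole if a number of a shift passes 62.5 or a number of a turn 10.7, either way. A call with a gripper value outside its range is refused whole. The fingers move at their own pace and stop on an object; the grip force is fixed at half the most. Time passes only in rows, so rows that do not move let the fingers close, or fill a call up. It gives the time, the measured TCP pose, the force, the opening and the grip force at its end, in the units of the state.
- telemetry.state(): the state, without advancing time (a new reading comes with each control period).
- viewer.get_image(name): name is "side" or "top"; returns a dict with "img" (480x640x3 uint8, red, green, blue), "range_z" (480x640 float32, m along the optical axis (not along the pixel's ray), 0 where there is no reading), "intrinsics" (3x3 intrinsics, pixels), "D" ([k1, k2, p1, p2, k3] as OpenCV has them; the pictures are not rectified), "rvec" (rotation vector, rad) and "tvec" (3), from world to camera coordinates, as OpenCV has them. Camera axes: x right, y down, z forward; pixel columns grow to the right and rows downward; lengths in m; the calibration is good to about 2 mm. A picture is of the moment at which its call begins.
- workorder.job_done(): hands the job in; it is judged then, once.
The state is a dict: "time_s": time; "joint_pos": joint angles; "joint_vel": joint speeds; "joint_torque": joint torques, N m; "tcp_pos": TCP position; "ee_rot": TCP orientation; "contact_force": force on the tool from outside, world axes, zero at the start; "torque": the same for the moment, N m; "finger_gap": finger opening in m; "grip_force": force on a finger pad.
Only numpy, scipy, OpenCV 4.12 (cv2) and the standard library are available. Lean on these libraries where they do the work, as an engineer would, in place of code of your own. Each camera call takes 0.05 s, during which the arm holds its last target. There are 200 camera calls.

### The job

Slide the aluminium pulley wheel across the counter onto the round blue mat, so that all of it lies within the mat, then let go of it. Keep it flat on the counter the whole way and do not lift it, because the bush in its hub is loose and would drop out. Leave the black plastic pulley and the white fan bowl cover where they are.

Things in the scene. Friction and masses are not known exactly. Their poses are not given: they have to be found in the camera images.
- pulley: Aluminium pulley wheel, silver, 0.3 to 0.6 kg, lying flat, hub up. Wheel 110 mm in diameter, 22 mm thick, grooved edge, flat upper face (dark dots are shallow pockets). A round hub 32 mm in diameter, brass bush in its top, rises from the centre to 52 mm above the counter: 30 mm of it to grip. It slides freely. Origin: centre of the underside, at counter height; z up. Yaw does not matter.
- mat: The target: a round blue vinyl mat 146 mm in diameter, stuck to the counter and only 0.6 mm thick, so that things slide onto it without a step. Origin: its centre, at counter height.
- black_pulley: A bystander: a black plastic pulley of the same shape and size as the aluminium one (110 mm diameter, 22 mm thick, hub 32 mm in diameter up to 52 mm), loose on the counter on the other side of the mat. Origin: centre of the underside.
- bowl_cover: A bystander: the white plastic bowl cover of a ceiling fan, a dome 130 mm in diameter and 50 mm high, loose on the counter beyond the mat as seen from the robot. Origin: centre of the underside.
There are look-alikes about, which are no part of the job. Leave any brown or green look-alike of the pulley alone.

How it is judged:
By the outcome, as a careful person would: the job done as asked, in the order asked, and still so for the second after the job is handed in, with the robot touching nothing.
It also fails if it takes over 42 s, if anything falls off the work surface, if the arm or the gripper's body presses on something with over 40 N, if the wrist force passes 120 N, or if a joint passes its speed limit or range.

## Working session

There is one attempt and no reset: what is moved stays moved. The work goes in short steps, Python scripts to look and compute and a tool call to move; the robot and the scene stay as the last step left them, time stands still between calls to the robot, and variables do not carry over. Pictures are saved under pics/ and viewed, at most 10 in all, crops included, and the job is handed in when it is done.

Besides the shell and the picture viewer there is one more tool, called after ">>>" by a JSON object that holds its "api" and its "payload". carry_out: Moves the arm, as the interface text tells. Its arguments: {"type":"object","properties":{"plan":{"type":"array"}},"required":["plan"]}

```bash
mkdir -p pics
python3 - <<'E'
from cell import telemetry, viewer
import cv2,pickle
d={n:viewer.get_image(n) for n in("side","top")}
pickle.dump(d,open('v0.pkl','wb'))
for n in d: cv2.imwrite(f'pics/{n}0.png',d[n]["img"][:,:,::-1])
s=telemetry.state();print({k:s[k] for k in("time_s","tcp_pos","ee_rot","finger_gap","contact_force")})
E
```

```text
{'time_s': 0.1, 'tcp_pos': array([0.23882449, 0.63111114, 0.20394416]), 'ee_rot': array([-5.65127196e-01, -3.09013146e+00,  1.64363771e-03]), 'finger_gap': 0.08545859810288257, 'contact_force': array([-0.38231826,  0.99256904, -0.30051387])}
```

View pics/top0.png

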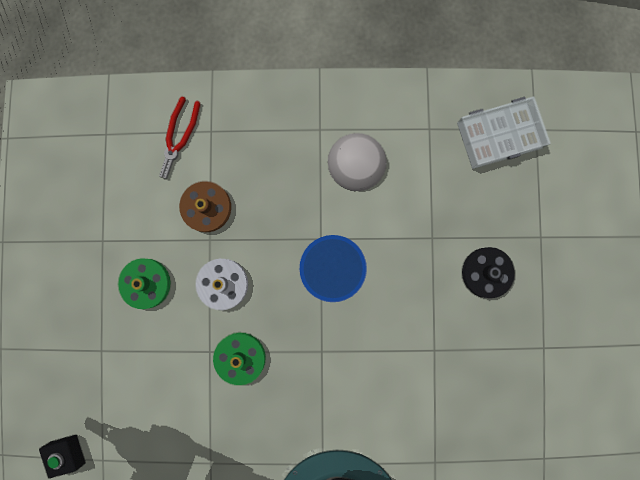

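View pics/side0.png

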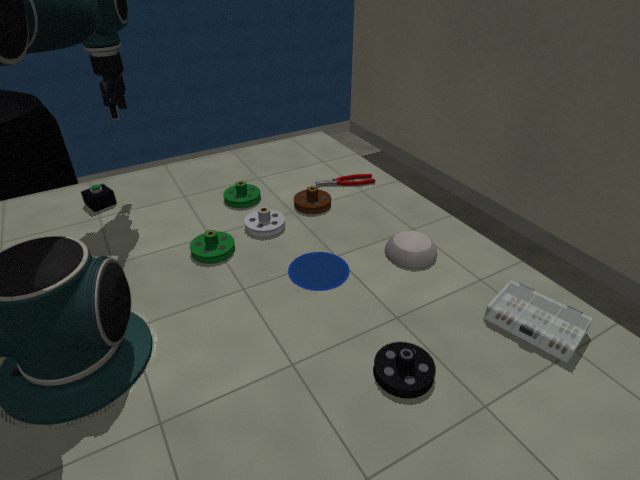

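Top view candidates are the silver pulley (222,285), greens (145,284) and (240,358), brown (205,206), black (488,273) and white dome (357,162); the mat is at (333,268). In the side view, silver is at (265,222) and the mat at (319,270). I choose silver and will check it in a close crop of both views.

```bash
cat > h.py <<'E'
import cv2,numpy as np,pickle
def cam(v):
    R=cv2.Rodrigues(np.array(v["rvec"],float))[0];return R,np.array(v["tvec"],float).ravel(),np.array(v["intrinsics"],float),np.array(v["D"],float)
def ray(v,p):
    R,t,K,D=cam(v);n=cv2.undistortPoints(np.array([[p]],float),K,D).ravel()
    return -R.T@t,R.T@np.r_[n,1]
def onz(v,p,z):
    c,d=ray(v,p);return c+d*(z-c[2])/d[2]
def tri(v1,p1,v2,p2):
    c1,d1=ray(v1,p1);c2,d2=ray(v2,p2)
    s=np.linalg.lstsq(np.c_[d1,-d2],c2-c1,rcond=None)[0]
    a,b=c1+s[0]*d1,c2+s[1]*d2
    return (a+b)/2,np.linalg.norm(a-b)
def proj(v,P):
    R,t,K,D=cam(v);return cv2.projectPoints(np.array([P],float),np.array(v["rvec"],float),t,K,D)[0].ravel()
E
python3 - <<'E'
from h import *
d=pickle.load(open('v0.pkl','rb'))
a=d["top"]["img"][245:325,182:282];b=d["side"]["img"][190:250,225:300]
a=cv2.resize(a,(500,400),interpolation=cv2.INTER_CUBIC)
b=cv2.resize(b,(300*5//5,240),interpolation=cv2.INTER_CUBIC)
b=cv2.copyMakeBorder(b,0,160,0,0,cv2.BORDER_CONSTANT)
cv2.imwrite('pics/crop0.png',np.hstack([a,b])[:,:,::-1])
t,s=d["top"],d["side"]
def cen(v,lo,hi):
    m=cv2.inRange(cv2.cvtColor(v["img"],cv2.COLOR_RGB2HSV),lo,hi)
    m[:200]=0;m[:, :250]=0;m[:, 420:]=0
    c=max(cv2.findContours(m,0,1)[0],key=cv2.contourArea);e=cv2.fitEllipse(c);return e
for n in d: e=cen(d[n],(100,150,60),(125,255,255));print(n,'mat',e,onz(d[n],e[0],0))
pt,ps=cen(t,(100,150,60),(125,255,255))[0],cen(s,(100,150,60),(125,255,255))[0]
print(tri(t,pt,s,ps))
for nm,p,z in(("silver",(222,285),.022),("hub",(218,285),.052),("black",(488,273),.022),("dome",(357,162),.02),("brown",(205,206),.022),("greenL",(145,284),.022),("greenR",(240,358),.022)):print(nm,onz(t,p,z))
print("cams",ray(t,(320,240))[0],ray(s,(320,240))[0], proj(t,(.239,.631,.2)))
E
```

```text
side mat ((318.3204040527344, 270.7838439941406), (37.11915588378906, 59.755287170410156), 89.61357116699219) [0.52516975 0.00101478 0.        ]
top mat ((332.3820495605469, 268.0385437011719), (65.31590270996094, 65.78857421875), 176.91412353515625) [0.52704248 0.00745279 0.        ]
(array([ 0.52771254,  0.00701059, -0.00529539]), np.float64(0.0014369999718686314))
silver [0.49270747 0.24318473 0.022     ]
hub [0.49361781 0.24459349 0.052     ]
black [ 0.51276721 -0.3246064   0.022     ]
dome [ 0.75492709 -0.04780974  0.02      ]
brown [0.66266604 0.28084184 0.022     ]
greenL [0.49556562 0.41124254 0.022     ]
greenR [0.33812014 0.20512847 0.022     ]
cams [0.51989978 0.02533602 0.96501803] [ 0.12944539 -0.70375062  0.65892654] [ -8.30582656 427.73882922]
```

View pics/crop0.png

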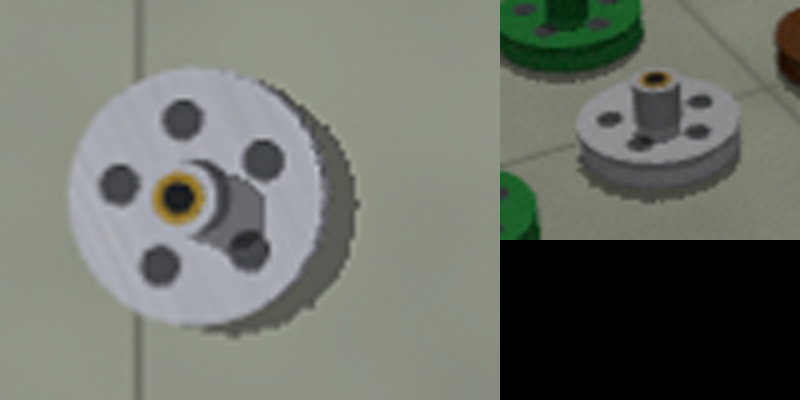

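The crop confirms the silver wheel with a brass bush. Bush centre: top (217.2,284.2), side (263.3,209.4).

```bash
cat >> h.py <<'E'
from scipy.spatial.transform import Rotation as Ro
def shift(target):
    from cell import telemetry
    s=telemetry.state();R=Ro.from_rotvec(s["ee_rot"]).as_matrix()
    print("t",s["time_s"],"tcp",s["tcp_pos"].round(4),"rot",s["ee_rot"].round(4),"tilt",np.degrees(np.arccos(-R[2,2])).round(2),"F",s["contact_force"].round(1),"gap",s["finger_gap"],"grip",s["grip_force"])
    print("shift mm",(R.T@(np.array(target)-s["tcp_pos"])*1000).round(1));return R
E
python3 - <<'E'
from h import *
d=pickle.load(open('v0.pkl','rb'))
p,e=tri(d["top"],(217.2,284.2),d["side"],(263.3,209.4));print(p,e)
# wheel upper face outline, top view crop ellipse x 68..322, y 68..326
print(onz(d["top"],(182+195.5/5-.5,245+197/5-.5),.022))
print(shift((p[0],p[1],.12)))
E
```

```text
[0.49553054 0.24685124 0.04885457] 0.0007592013606073684
[0.4950629  0.24619942 0.022     ]
t 0.1 tcp [0.2388 0.6311 0.2039] rot [-5.6510e-01 -3.0901e+00  1.6000e-03] tilt 0.06 F [-0.4  1.  -0.3] gap 0.08545859810288257 grip 0.0
shift mm [-376.1 -268.4   84.2]
[[-9.35273680e-01  3.53925117e-01 -3.94996487e-04]
 [ 3.53925337e-01  9.35273154e-01 -9.91560152e-04]
 [ 1.84915676e-05 -1.06717938e-03 -9.99999430e-01]]
```

Hub top triangulates to 49 mm (52 stated), and both estimates of the centre agree at (0.495, 0.2465). I'll approach above it.

>>> {"api": "carry_out", "payload": {"plan": [{"claw": 0,"translation": [-47,-33.5,8],"angular": [0,0,0]},{"claw": 0,"translation": [-47,-33.5,8],"angular": [0,0,0]},{"claw": 0,"translation": [-47,-33.5,8],"angular": [0,0,0]},{"claw": 0,"translation": [-47,-33.5,8],"angular": [0,0,0]},{"claw": 0,"translation": [-47,-33.5,8],"angular": [0,0,0]},{"claw": 0,"translation": [-47,-33.5,10],"angular": [0,0,0]},{"claw": 0,"translation": [-47,-33.5,17],"angular": [0,0,0]},{"claw": 0,"translation": [-47,-33.5,17],"angular": [0,0,0]},{"claw": 0,"translation": [0,0,0],"angular": [0,0,0]},{"claw": 0,"translation": [0,0,0],"angular": [0,0,0]}]}}

```text
time_s: 1.35
tcp_pos: [0.4956, 0.2476, 0.1205]
ee_rot: [-0.566, -3.09, 0.0]
contact_force: [-0.1, -0.2, -0.3]
finger_gap: 0.0853
grip_force: 0.0
```

Run:
```python
from h import *
from cell import viewer
shift((.4953,.2465,.027))
v=viewer.get_image("side");cv2.imwrite('pics/side1.png',cv2.resize(v["img"][150:270,180:340],(800,600),interpolation=cv2.INTER_CUBIC)[:,:,::-1])
```

```text
t 1.35 tcp [0.4956 0.2476 0.1205] rot [-0.5663 -3.0897  0.    ] tilt 0.02 F [-0.1 -0.2 -0.3] gap 0.08532429746365573 grip 0.0
shift mm [-0.1 -1.1 93.5]
```

View pics/side1.png

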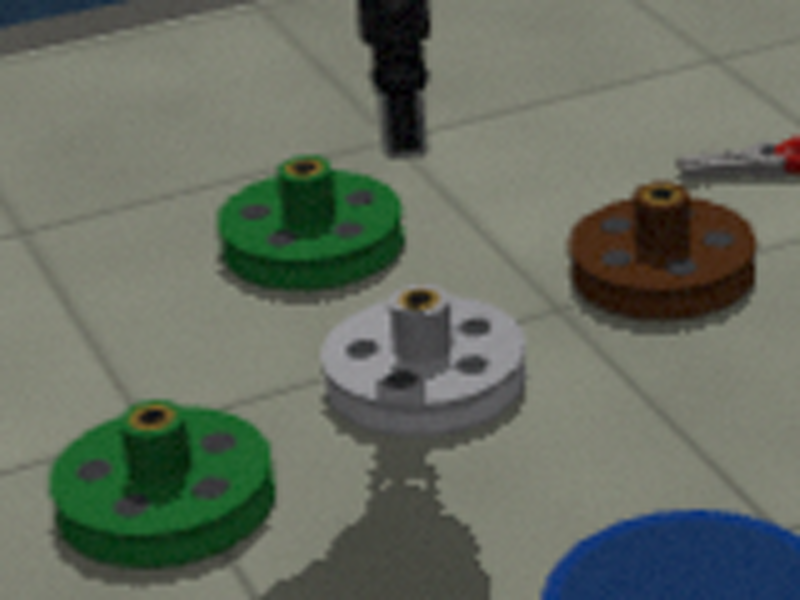

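The gripper stands over the silver hub (420,298 in the crop), finger tips at (405,155), which is raw (261,181). I'll check how high the open tips are relative to the TCP.

Run:
```python
from h import *
v=pickle.load(open('v0.pkl','rb'))["side"]
for z in(.12,.13,.14): print(z,proj(v,(.478,.201,z)),proj(v,(.513,.294,z)))
```

```text
0.12 [261.93530475 194.99150465] [260.05272485 176.89675681]
0.13 [261.62378218 191.45057455] [259.75464971 173.51364502]
0.14 [261.30921409 187.87270924] [259.4538851  170.09787918]
```

Run:
```python
from h import *
from cell import viewer
v=viewer.get_image("side");pickle.dump(v,open('s1.pkl','wb'))
R,t,K,D=cam(v)
for r in range(168,190,2):
    for c in(258,261,264):
        z=v["range_z"][r,c];C,dd=ray(v,(c,r));print(r,c,(C+dd*z).round(3) if z else None,v["img"][r,c],end=' | ')
    print()
```

```text
168 258 [0.471 0.194 0.198] [4 9 2] | 168 261 [0.478 0.191 0.198] [11 16 16] | 168 264 [ 0.638  0.575 -0.003] [81 84 79] | 
170 258 [0.472 0.197 0.191] [11 10 10] | 170 261 [0.479 0.196 0.19 ] [ 7 14 12] | 170 264 [0.487 0.197 0.188] [85 87 82] | 
172 258 [0.472 0.197 0.186] [15 19 16] | 172 261 [0.479 0.196 0.185] [10  6 11] | 172 264 [0.487 0.196 0.183] [73 73 71] | 
174 258 [0.472 0.198 0.181] [16 17 18] | 174 261 [0.477 0.193 0.181] [17 19 21] | 174 264 [0.487 0.199 0.177] [56 57 59] | 
176 258 [0.471 0.198 0.176] [17 16 19] | 176 261 [0.478 0.196 0.175] [11 11 12] | 176 264 [0.487 0.2   0.171] [50 51 50] | 
178 258 [0.471 0.198 0.17 ] [18 23 26] | 178 261 [0.476 0.192 0.172] [10  6  8] | 178 264 [0.487 0.201 0.164] [51 52 54] | 
180 258 [0.472 0.204 0.162] [54 54 53] | 180 261 [0.479 0.2   0.162] [60 61 62] | 180 264 [0.486 0.199 0.16 ] [67 68 65] | 
182 258 [ 0.579  0.487 -0.   ] [126 129 115] | 182 261 [ 0.589  0.487 -0.003] [120 122 108] | 182 264 [ 0.597  0.48  -0.002] [124 128 113] | 
184 258 [ 0.575  0.478 -0.002] [129 131 117] | 184 261 [0.581 0.469 0.   ] [130 133 120] | 184 264 [ 0.591  0.468 -0.002] [117 119 105] | 
186 258 [ 0.57   0.467 -0.003] [129 133 117] | 186 261 [ 0.579  0.464 -0.004] [133 138 121] | 186 264 [ 0.587  0.459 -0.004] [129 130 117] | 
188 258 [0.55  0.415 0.02 ] [ 44 103  55] | 188 261 [ 0.572  0.449 -0.002] [131 132 120] | 188 264 [ 0.579  0.441 -0.   ] [133 134 121] |
```

Depth puts the open finger tips at z≈0.16 with the TCP at 0.12, more than the 13 mm stated. I'll close to about hub width up here and measure the tip again.

>>> {"api": "carry_out", "payload": {"plan": [{"claw": 0.62,"translation": [0,-1,0],"angular": [0,0,0]},{"claw": 0.62,"translation": [0,0,0],"angular": [0,0,0]},{"claw": 0.62,"translation": [0,0,0],"angular": [0,0,0]},{"claw": 0.62,"translation": [0,0,0],"angular": [0,0,0]},{"claw": 0.62,"translation": [0,0,0],"angular": [0,0,0]},{"claw": 0.62,"translation": [0,0,0],"angular": [0,0,0]},{"claw": 0.62,"translation": [0,0,0],"angular": [0,0,0]},{"claw": 0.62,"translation": [0,0,0],"angular": [0,0,0]},{"claw": 0.62,"translation": [0,0,0],"angular": [0,0,0]},{"claw": 0.62,"translation": [0,0,0],"angular": [0,0,0]}]}}

```text
time_s: 2.7
tcp_pos: [0.4954, 0.2466, 0.1206]
ee_rot: [0.565, 3.09, 0.0]
contact_force: [0.2, 1.7, 0.2]
finger_gap: 0.0326
grip_force: 0.0
```

Run:
```python
from h import *
from cell import viewer
shift((.4953,.2465,.027))
v=viewer.get_image("side");t=viewer.get_image("top")
for r in range(164,196,2):
    for c in(256,260,264):
        z=v["range_z"][r,c];C,dd=ray(v,(c,r));P=C+dd*z
        if z and P[2]>.06: print(r,c,P.round(3),end=' | ')
print()
a=cv2.resize(v["img"][140:220,210:310],(500,400),interpolation=cv2.INTER_CUBIC)
b=cv2.resize(t["img"][235:335,167:242],(300,400),interpolation=cv2.INTER_CUBIC)
cv2.imwrite('pics/c2.png',np.hstack([a,b])[:,:,::-1])
```

```text
t 2.7 tcp [0.4954 0.2466 0.1206] rot [0.5652 3.0903 0.    ] tilt 0.0 F [0.2 1.7 0.2] gap 0.03259378675382872 grip 0.0
shift mm [ 0.  -0.2 93.6]
164 256 [0.472 0.207 0.203] | 164 260 [0.481 0.204 0.202] | 164 264 [0.487 0.193 0.205] | 166 256 [0.47  0.201 0.201] | 166 260 [0.478 0.197 0.2  ] | 166 264 [0.489 0.199 0.197] | 168 256 [0.471 0.207 0.193] | 168 260 [0.48  0.204 0.192] | 170 256 [0.479 0.229 0.176] | 170 260 [0.485 0.218 0.179] | 170 264 [0.498 0.224 0.173] | 172 256 [0.478 0.227 0.172] | 172 260 [0.485 0.219 0.174] | 172 264 [0.495 0.219 0.171] | 174 256 [0.477 0.226 0.167] | 174 260 [0.486 0.223 0.166] | 174 264 [0.496 0.222 0.164] | 176 256 [0.477 0.228 0.161] | 176 260 [0.486 0.224 0.16 ] | 176 264 [0.497 0.225 0.157] | 178 256 [0.477 0.229 0.155] | 178 260 [0.483 0.218 0.158] | 178 264 [0.496 0.223 0.153] | 180 256 [0.477 0.229 0.149] | 180 260 [0.486 0.226 0.149] | 180 264 [0.495 0.222 0.148] |
```

View pics/c2.png

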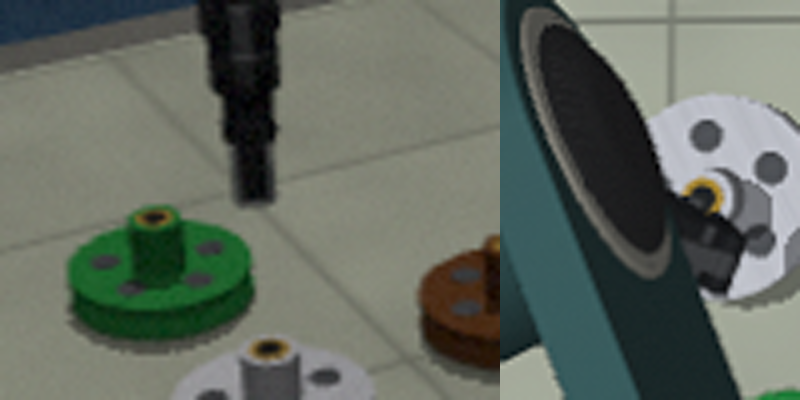

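Side crop: near finger tip at (253,203), raw ≈(260.5,180.5). xy agrees with the reported TCP, but the tip shows about 27 mm higher than it. I'll descend part way, open, and compare directly against the hub.

>>> {"api": "carry_out", "payload": {"plan": [{"claw": 0,"translation": [0,0,0],"angular": [0,0,0]},{"claw": 0,"translation": [0,0,0],"angular": [0,0,0]},{"claw": 0,"translation": [0,0,0],"angular": [0,0,0]},{"claw": 0,"translation": [0,0,10],"angular": [0,0,0]},{"claw": 0,"translation": [0,0,15],"angular": [0,0,0]},{"claw": 0,"translation": [0,0,20],"angular": [0,0,0]},{"claw": 0,"translation": [0,0,20],"angular": [0,0,0]},{"claw": 0,"translation": [0,0,15],"angular": [0,0,0]},{"claw": 0,"translation": [0,0,7],"angular": [0,0,0]},{"claw": 0,"translation": [0,0,0],"angular": [0,0,0]}]}}

```text
time_s: 4.05
tcp_pos: [0.4953, 0.2466, 0.0333]
ee_rot: [-0.565, -3.09, 0.0]
contact_force: [0.2, -0.1, -0.5]
finger_gap: 0.0856
grip_force: 0.0
```

Run:
```python
from h import *
from cell import viewer
shift((.4953,.2465,.027))
v=viewer.get_image("side")
for r in range(180,224,2):
    for c in(257,260):
        z=v["range_z"][r,c];C,dd=ray(v,(c,r));P=C+dd*z
        if z: print(r,c,P.round(3),end=' | ')
print()
cv2.imwrite('pics/c3.png',cv2.resize(v["img"][160:250,210:330],(800,600),interpolation=cv2.INTER_CUBIC)[:,:,::-1])
```

```text
t 4.05 tcp [0.4953 0.2466 0.0333] rot [-5.6510e-01 -3.0899e+00  4.0000e-04] tilt 0.03 F [ 0.2 -0.1 -0.5] gap 0.08557833972680702 grip 0.0
shift mm [-0.  -0.1  6.3]
180 257 [0.463 0.187 0.172] | 180 260 [0.47  0.183 0.172] | 182 257 [0.462 0.185 0.167] | 182 260 [0.469 0.182 0.167] | 184 257 [0.462 0.185 0.162] | 184 260 [0.468 0.18  0.163] | 186 257 [0.461 0.183 0.158] | 186 260 [0.469 0.186 0.155] | 188 257 [0.46  0.184 0.153] | 188 260 [0.467 0.181 0.152] | 190 257 [0.46  0.183 0.148] | 190 260 [0.466 0.181 0.147] | 192 257 [0.46  0.185 0.141] | 192 260 [0.506 0.286 0.08 ] | 194 257 [0.459 0.183 0.137] | 194 260 [0.506 0.289 0.072] | 196 257 [0.459 0.184 0.131] | 196 260 [0.467 0.185 0.128] | 198 257 [0.459 0.186 0.124] | 198 260 [0.464 0.178 0.127] | 200 257 [0.528 0.375 0.004] | 200 260 [0.464 0.18  0.12 ] | 202 257 [ 0.526  0.372 -0.   ] | 202 260 [0.469 0.196 0.105] | 204 257 [ 0.522  0.362 -0.001] | 204 260 [0.468 0.195 0.1  ] | 206 257 [ 0.517  0.35  -0.   ] | 206 260 [0.468 0.194 0.095] | 208 257 [ 0.514  0.344 -0.003] | 208 260 [0.47  0.201 0.085] | 210 257 [0.497 0.298 0.02 ] | 210 260 [0.469 0.201 0.079] | 212 257 [0.492 0.287 0.02 ] | 212 260 [0.469 0.202 0.073] | 214 257 [0.488 0.277 0.02 ] | 214 260 [0.481 0.235 0.045] | 216 257 [0.484 0.268 0.02 ] | 216 260 [0.481 0.236 0.038] | 218 257 [0.48  0.258 0.02 ] | 218 260 [0.481 0.237 0.032] | 220 257 [0.477 0.253 0.018] | 220 260 [0.481 0.24  0.024] | 222 257 [0.472 0.24  0.02 ] | 222 260 [0.479 0.234 0.021] |
```

View pics/c3.png

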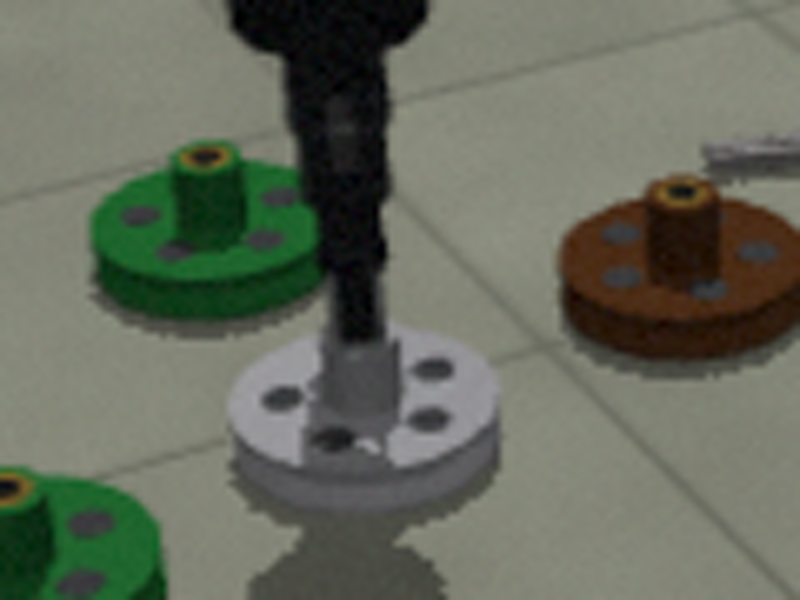

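The open tip is at raw row ≈211.5, z≈0.07, above the hub's lower part, with the TCP reading 0.033. The tips therefore really sit about 37 mm (open) or 26 mm (at hub width) above the reported TCP, and I'll use that. Next: go lower, then pre-close to just over hub width and check.

>>> {"api": "carry_out", "payload": {"plan": [{"claw": 0,"translation": [0,0,6],"angular": [0,0,0]},{"claw": 0,"translation": [0,0,6],"angular": [0,0,0]},{"claw": 0,"translation": [0,0,6],"angular": [0,0,0]},{"claw": 0,"translation": [0,0,3],"angular": [0,0,0]},{"claw": 0.2,"translation": [0,0,0],"angular": [0,0,0]},{"claw": 0.35,"translation": [0,0,0],"angular": [0,0,0]},{"claw": 0.45,"translation": [0,0,0],"angular": [0,0,0]},{"claw": 0.5,"translation": [0,0,0],"angular": [0,0,0]},{"claw": 0.5,"translation": [0,0,0],"angular": [0,0,0]},{"claw": 0.5,"translation": [0,0,0],"angular": [0,0,0]}]}}

```text
time_s: 5.35
tcp_pos: [0.4954, 0.2466, 0.0126]
ee_rot: [-0.565, -3.09, 0.0]
contact_force: [0.4, 0.0, 0.1]
finger_gap: 0.0426
grip_force: 0.0
```

Run:
```python
from h import *
from cell import viewer
shift((.4953,.2465,.027))
v=viewer.get_image("side")
for r in range(202,226,1):
    for c in(259,262,265):
        z=v["range_z"][r,c];C,dd=ray(v,(c,r));P=C+dd*z
        if z: print(r,c,P.round(3),end=' | ')
    print()
cv2.imwrite('pics/c4.png',cv2.resize(v["img"][180:240,225:305],(800,600),interpolation=cv2.INTER_CUBIC)[:,:,::-1])
```

```text
t 5.35 tcp [0.4954 0.2466 0.0126] rot [-0.5652 -3.0903  0.    ] tilt 0.0 F [0.4 0.  0.1] gap 0.04256372941365355 grip 0.0
shift mm [  0.   -0.1 -14.4]
202 259 [0.466 0.195 0.106] | 202 262 [0.483 0.218 0.09 ] | 202 265 [0.487 0.208 0.094] | 
203 259 [0.466 0.196 0.103] | 203 262 [0.477 0.203 0.097] | 203 265 [0.484 0.2   0.096] | 
204 259 [0.466 0.194 0.101] | 204 262 [0.475 0.198 0.096] | 204 265 [0.483 0.197 0.095] | 
205 259 [0.467 0.199 0.095] | 205 262 [0.475 0.198 0.094] | 205 265 [0.481 0.194 0.094] | 
206 259 [0.467 0.201 0.092] | 206 262 [0.475 0.199 0.09 ] | 206 265 [0.482 0.196 0.09 ] | 
207 259 [0.467 0.201 0.089] | 207 262 [0.474 0.197 0.088] | 207 265 [0.482 0.198 0.086] | 
208 259 [0.476 0.225 0.07 ] | 208 262 [0.481 0.216 0.074] | 208 265 [0.486 0.209 0.075] | 
209 259 [0.475 0.223 0.069] | 209 262 [0.481 0.216 0.071] | 209 265 [0.486 0.21  0.072] | 
210 259 [0.475 0.223 0.066] | 210 262 [0.481 0.218 0.067] | 210 265 [0.487 0.211 0.068] | 
211 259 [0.474 0.222 0.064] | 211 262 [0.479 0.214 0.066] | 211 265 [0.487 0.212 0.065] | 
212 259 [0.475 0.224 0.059] | 212 262 [
[... 533 characters left out ...]
] | 218 262 [0.48  0.221 0.041] | 218 265 [0.488 0.22  0.038] | 
219 259 [0.48  0.243 0.026] | 219 262 [0.486 0.236 0.028] | 219 265 [0.491 0.228 0.03 ] | 
220 259 [0.479 0.243 0.023] | 220 262 [0.484 0.233 0.027] | 220 265 [0.491 0.228 0.027] | 
221 259 [0.479 0.243 0.02 ] | 221 262 [0.483 0.231 0.025] | 221 265 [0.491 0.23  0.023] | 
222 259 [0.477 0.238 0.02 ] | 222 262 [0.483 0.231 0.022] | 222 265 [0.491 0.229 0.021] | 
223 259 [0.476 0.234 0.019] | 223 262 [0.484 0.234 0.017] | 223 265 [0.488 0.224 0.021] | 
224 259 [0.473 0.228 0.02 ] | 224 262 [0.48  0.225 0.02 ] | 224 265 [0.486 0.219 0.021] | 
225 259 [0.472 0.225 0.019] | 225 262 [0.478 0.221 0.019] | 225 265 [0.484 0.214 0.022] |
```

View pics/c4.png

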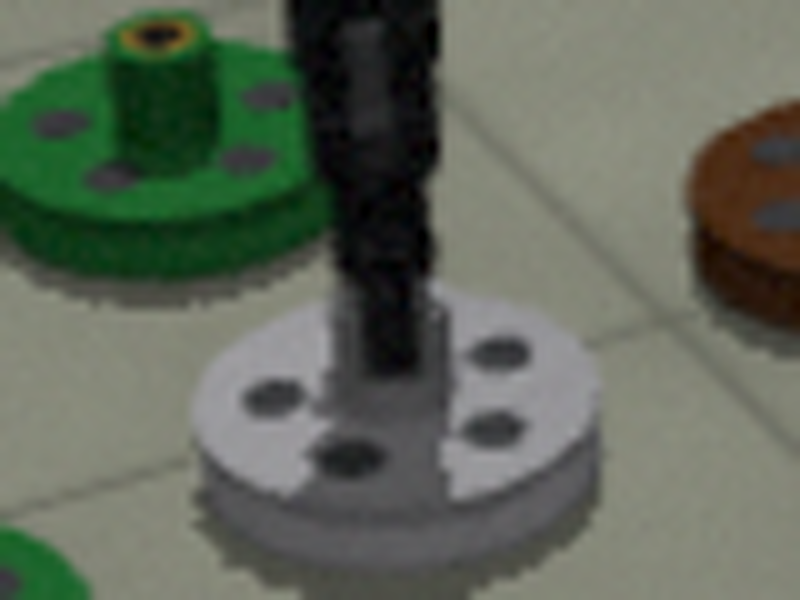

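The tip is at raw (264,217.5), z≈0.043, beside the hub and 20 mm above the wheel face, with no contact force (so the reported z is indeed off). I'll go 9 mm lower and grip.

>>> {"api": "carry_out", "payload": {"plan": [{"claw": 0.5,"translation": [0,0,3],"angular": [0,0,0]},{"claw": 0.5,"translation": [0,0,3],"angular": [0,0,0]},{"claw": 0.5,"translation": [0,0,3],"angular": [0,0,0]},{"claw": 0.6,"translation": [0,0,0],"angular": [0,0,0]},{"claw": 0.65,"translation": [0,0,0],"angular": [0,0,0]},{"claw": 0.7,"translation": [0,0,0],"angular": [0,0,0]},{"claw": 0.75,"translation": [0,0,0],"angular": [0,0,0]},{"claw": 0.8,"translation": [0,0,0],"angular": [0,0,0]},{"claw": 0.8,"translation": [0,0,0],"angular": [0,0,0]},{"claw": 0.8,"translation": [0,0,0],"angular": [0,0,0]}]}}

```text
time_s: 6.65
tcp_pos: [0.4954, 0.2466, 0.0037]
ee_rot: [-0.565, -3.09, 0.0]
contact_force: [-3.3, -1.4, 3.5]
finger_gap: 0.03
grip_force: 59.3
```

Run:
```python
from h import *
from cell import telemetry
shift((.527,.007,telemetry.state()["tcp_pos"][2]))
```

```text
t 6.65 tcp [0.4954 0.2466 0.0037] rot [-5.6520e-01 -3.0903e+00  1.0000e-04] tilt 0.01 F [-3.3 -1.4  3.5] gap 0.029965143496082577 grip 59.34725046157837
shift mm [-114.4 -212.9    0. ]
```

>>> {"api": "carry_out", "payload": {"plan": [{"claw": 0.8,"translation": [-2,-4,0],"angular": [0,0,0]},{"claw": 0.8,"translation": [-5,-9,0],"angular": [0,0,0]},{"claw": 0.8,"translation": [-7,-13,0],"angular": [0,0,0]},{"claw": 0.8,"translation": [-7,-13,0],"angular": [0,0,0]},{"claw": 0.8,"translation": [-7,-13,0],"angular": [0,0,0]},{"claw": 0.8,"translation": [-7,-13,0],"angular": [0,0,0]},{"claw": 0.8,"translation": [-7,-13,0],"angular": [0,0,0]},{"claw": 0.8,"translation": [-7,-13,0],"angular": [0,0,0]},{"claw": 0.8,"translation": [-5,-9,0],"angular": [0,0,0]},{"claw": 0.8,"translation": [-2,-4,0],"angular": [0,0,0]}]}}

```text
time_s: 7.9
tcp_pos: [0.5111, 0.1289, 0.0037]
ee_rot: [0.566, 3.09, 0.0]
contact_force: [-0.2, 4.5, 2.5]
finger_gap: 0.0298
grip_force: 59.7
```

Run:
```python
from h import *
from cell import viewer
shift((.527,.007,.0037))
v=viewer.get_image("side");t=viewer.get_image("top")
a=cv2.resize(v["img"][190:310,240:360],(400,400),interpolation=cv2.INTER_CUBIC)
b=cv2.resize(t["img"][210:330,260:380],(400,400),interpolation=cv2.INTER_CUBIC)
cv2.imwrite('pics/c5.png',np.hstack([a,b])[:,:,::-1])
```

```text
t 7.9 tcp [0.5111 0.1289 0.0037] rot [5.6600e-01 3.0901e+00 1.0000e-04] tilt 0.01 F [-0.2  4.5  2.5] gap 0.02980574691189506 grip 59.66054141521454
shift mm [-5.810e+01 -1.084e+02 -1.000e-01]
```

View pics/c5.png

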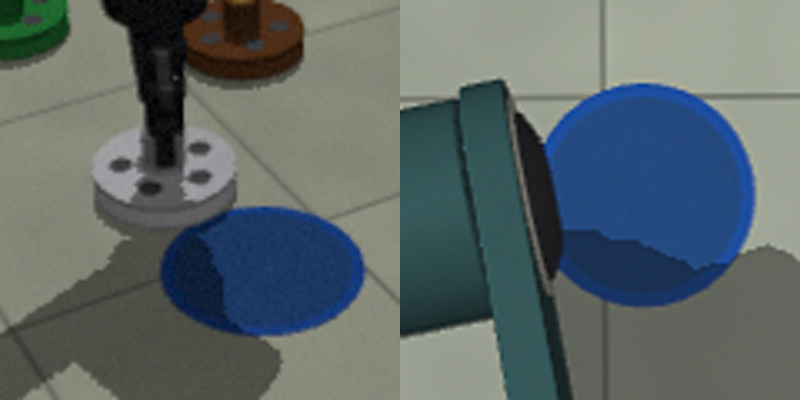

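The wheel is flat in the grip at side crop (165,170), still short of the mat at (263,270). I'll do the second half.

>>> {"api": "carry_out", "payload": {"plan": [{"claw": 0.8,"translation": [-2,-4,0],"angular": [0,0,0]},{"claw": 0.8,"translation": [-5,-9,0],"angular": [0,0,0]},{"claw": 0.8,"translation": [-7,-13,0],"angular": [0,0,0]},{"claw": 0.8,"translation": [-7,-13,0],"angular": [0,0,0]},{"claw": 0.8,"translation": [-7,-13,0],"angular": [0,0,0]},{"claw": 0.8,"translation": [-7,-13,0],"angular": [0,0,0]},{"claw": 0.8,"translation": [-7,-13,0],"angular": [0,0,0]},{"claw": 0.8,"translation": [-7,-13,0],"angular": [0,0,0]},{"claw": 0.8,"translation": [-6,-11,0],"angular": [0,0,0]},{"claw": 0.8,"translation": [-3,-6,0],"angular": [0,0,0]}]}}

```text
time_s: 9.25
tcp_pos: [0.527, 0.0072, 0.0037]
ee_rot: [0.566, 3.09, 0.0]
contact_force: [-0.0, 5.3, 4.7]
finger_gap: 0.0302
grip_force: 59.9
```

Run:
```python
from h import *
from cell import viewer
shift((.527,.007,.0037))
v=viewer.get_image("side")
cv2.imwrite('pics/c6.png',cv2.resize(v["img"][220:310,260:380],(800,600),interpolation=cv2.INTER_CUBIC)[:,:,::-1])
```

```text
t 9.25 tcp [0.527  0.0072 0.0037] rot [5.6630e-01 3.0901e+00 2.0000e-04] tilt 0.01 F [-0.   5.3  4.7] gap 0.03020701075259336 grip 59.89869475364685
shift mm [-0.  -0.2 -0. ]
```

View pics/c6.png

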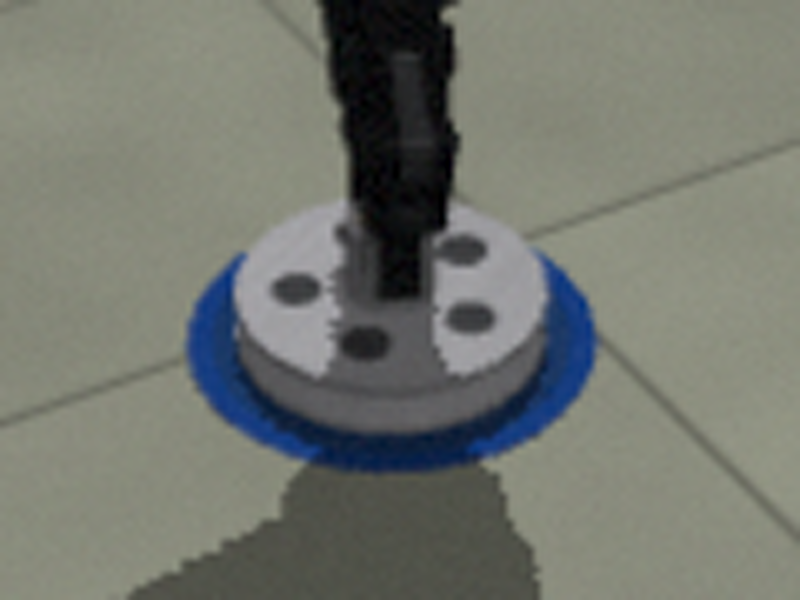

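The wheel sits centred on the mat (wheel columns 235–548, mat 187–597). I'll open fully, then go straight up.

>>> {"api": "carry_out", "payload": {"plan": [{"claw": 0.6,"translation": [0,0,0],"angular": [0,0,0]},{"claw": 0.5,"translation": [0,0,0],"angular": [0,0,0]},{"claw": 0.3,"translation": [0,0,0],"angular": [0,0,0]},{"claw": 0,"translation": [0,0,0],"angular": [0,0,0]},{"claw": 0,"translation": [0,0,0],"angular": [0,0,0]},{"claw": 0,"translation": [0,0,0],"angular": [0,0,0]},{"claw": 0,"translation": [0,0,0],"angular": [0,0,0]},{"claw": 0,"translation": [0,0,0],"angular": [0,0,0]},{"claw": 0,"translation": [0,0,0],"angular": [0,0,0]},{"claw": 0,"translation": [0,0,0],"angular": [0,0,0]}]}}

```text
time_s: 10.55
tcp_pos: [0.527, 0.008, 0.0036]
ee_rot: [0.565, 3.09, -0.0]
contact_force: [0.1, 0.7, 0.5]
finger_gap: 0.0858
grip_force: 0.0
```

>>> {"api": "carry_out", "payload": {"plan": [{"claw": 0,"translation": [0,0,-5],"angular": [0,0,0]},{"claw": 0,"translation": [0,0,-10],"angular": [0,0,0]},{"claw": 0,"translation": [0,0,-20],"angular": [0,0,0]},{"claw": 0,"translation": [0,0,-25],"angular": [0,0,0]},{"claw": 0,"translation": [0,0,-30],"angular": [0,0,0]},{"claw": 0,"translation": [0,0,-30],"angular": [0,0,0]},{"claw": 0,"translation": [0,0,-25],"angular": [0,0,0]},{"claw": 0,"translation": [0,0,-15],"angular": [0,0,0]},{"claw": 0,"translation": [0,0,0],"angular": [0,0,0]},{"claw": 0,"translation": [0,0,0],"angular": [0,0,0]}]}}

```text
time_s: 11.8
tcp_pos: [0.5266, 0.008, 0.1627]
ee_rot: [-0.565, -3.089, 0.0]
contact_force: [0.3, -0.1, -0.2]
finger_gap: 0.0856
grip_force: 0.0
```

Run:
```python
from h import *
from cell import viewer
shift((.527,.007,.0037))
v=viewer.get_image("side")
cv2.imwrite('pics/c7.png',cv2.resize(v["img"][150:400,160:480],(800,600))[:,:,::-1])
```

```text
t 11.8 tcp [0.5266 0.008  0.1627] rot [-5.6500e-01 -3.0892e+00  2.0000e-04] tilt 0.07 F [ 0.3 -0.1 -0.2] gap 0.08558693524520601 grip 0.0
shift mm [ -0.9  -0.8 159. ]
```

View pics/c7.png

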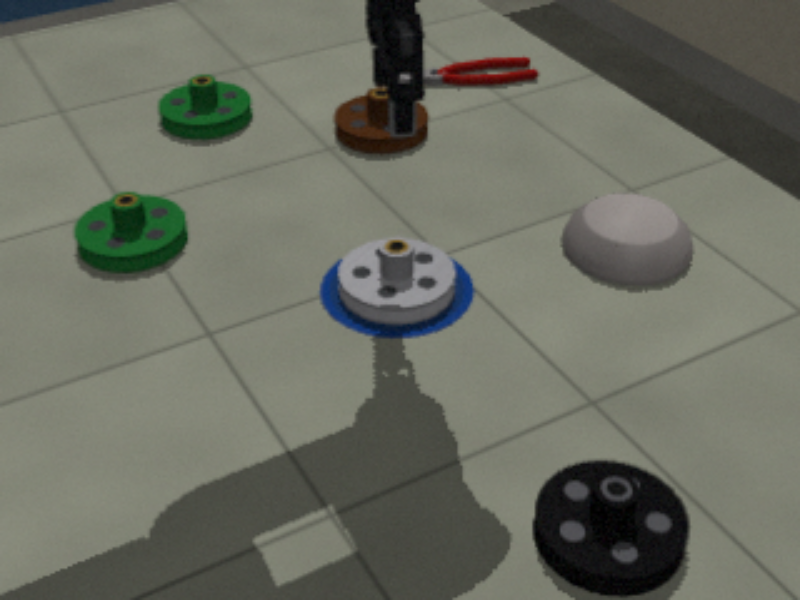

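The pulley lies flat within the mat at crop (397,283), its bush is in place, and the bystanders have not moved. Handing in.

```bash
python3 -c "
from cell import workorder;print(workorder.job_done())"
```

```text
the job is handed in; nothing more can be done
None
```

The aluminium pulley was slid flat onto the blue mat, lies wholly within it with its bush still in, and was let go; the other objects look unmoved, and the job was handed in at about 12 s.

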